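# Put the loaded tea tray away in its rack

### The job

Pick up the loaded tea tray by its bridge handle, set it down without dropping it on the landing in front of the tray rack, nose towards the rack, and let go. Then take it by the upright grip at its tail and slide it gently home under the slatted roof until it meets the adjustable end stop and the brass catch springs up behind its tail; do not ram the stop, and let go. Keep both cups standing on the tray and leave the other things on the table where they are.

Things in the scene. Friction and masses are not known exactly. Their poses are not given: they have to be found in the camera images.
- tray: dark wooden carrying tray, loose, about 0.45 kg. Origin: centre of the underside of its dish; x towards the nose, z up. Dish 170 (x) by 120 (y), floor 8 thick, rim top 18 high. A bridge handle spans it at x=0 (uprights at y=+-50, top 89 high). A flat tail, 44 wide, 8 thick, runs back from the dish to x=-160, with an upright grip block at x=-140
- tray_bridge (a point): centre of the tray's bridge crossbar, which runs along y, 14 by 14 section, 108 long, 82 above the tray's underside; axes as the tray's
- tray_grip (a point): in the tail's upright grip block, 24 (x) by 16 (y), reaching from 8 to 48 above the tray's underside; the point is on its axis, 36 above the underside; axes as the tray's
- gaiwan: white porcelain lidded cup with a knob, 54 across, 44 high, standing loose in the nose half of the tray; origin: centre of its foot
- teacup: white porcelain open cup, 54 across, 36 high, standing loose in the tail half of the tray; origin: centre of its foot
- rack: pale wooden tray rack, fixed. Origin on the table under the centre of a home tray; x points into the rack (the way the tray slides), z up. Floor board 30 above the table, x=-235 to 100, 156 wide. Side walls 126 apart inside and a slatted roof (underside 138, top 148 above the table) from x=-60 to 100. End stop inside, of unknown setting, see rack_home. In front of the roof: the open landing
- rack_home (a point): point on the rack's floor board (30 above the table) where the tray's origin lies when home at the stop's deepest setting. The end stop and the catch, coupled, are set anywhere from 0 to 24 mm nearer the landing, so home must be felt (or the catch watched). Tray fits between stop and catch with 5 mm of play; axes as the rack's
- rack_landing (a point): point on the landing's floor (30 above the table), 145 before rack_home: the tray's origin when its nose is at the roof's front edge. The landing's low side guides are 132 apart inside, tops 42 above the table, tapering to the walls; axes as the rack's
- catch (a joint): sprung brass catch, 22 by 40, in the middle of the landing: 0 = up, 6 mm above the floor board; about 0.006 = pressed flush (about 1 N). A tray set on the landing presses it down; it springs up behind the tail when the tray is home. Its inner face is 163 to 188 mm before rack_home, as the end stop is set
- caddy: green tea caddy, 64 across, 85 high; bystander; origin under its centre
- teapet: brown clay figure, 72 across, 84 high; bystander; origin under its centre
- pitcher: glass pitcher, 68 across, 85 high; bystander; origin under its centre
- bowl: blue bowl, 90 across, 50 high; bystander; origin under its centre
- sparecup: white cup, 60 across, 45 high, alone on the table; bystander; origin under its centre
- phone: black phone lying flat, 150 by 72 by 9; bystander; origin under its centre
Not all that is in view belongs to the job. Leave any turquoise look-alike of the gaiwan alone. Leave any black look-alike of the teacup alone.

How it is judged:
By the outcome, as a careful person would: the job done as asked, in the order asked, and still so for the second after the job is handed in, with the robot touching nothing.
It also fails if it takes over 58 s, if anything falls off the work surface, if the arm or the gripper's body presses on something with over 40 N, if the wrist force passes 120 N, or if a joint passes its speed limit or range.

### The arm

A 6-joint arm with a two-finger parallel gripper is mounted at the origin on the work surface. World frame = base frame: x ahead of the robot, y to its left, z up, the work surface at z = 0. Lengths are in m, angles in rad, forces in N, time in s.
With the tool pointing down it reaches from about 0.35 to 0.775 m from the base axis. Payload 7.3 kg.
Tool frame: the origin (TCP) lies midway between the tips of the shut fingers; the grasp point (between the pads) lies 19 mm behind it (tcp_to_grasp is the distance from the TCP to the grasp point, in m); z points along the fingers, y is the line along which they close (so a half turn about z gives the same grasp; the last joint's range is limited). The gripper opens to 92 mm and grips with 3 to 60 N. Pads are 19 mm wide; open, the fingers measure 130 mm over their backs; the gripper's body (75 mm by 190 mm) begins 47 mm behind the grasp point.
Start: joints at [-1.41, 0.342, 1.524, -0, 1.275, -0.146], TCP at [0.159, -0.501, 0.188] pointing down, gripper open.
Joint ranges: [-2.53, 2.53], [-0.77, 2.02], [0.04, 2.7], [-1, 4.14], [0.28, 2.66], [-3.11, 3.11]. Speed limits (rad/s): [2.57, 2.57, 3.14, 3.14, 3.14, 3.14].

### API

Orientations are given as [roll, pitch, yaw] about the fixed x, y, z axes, in that order (R = Rz(yaw) Ry(pitch) Rx(roll)).
In Python, from cell import observe, read_camera, calibration, hand_in, tcp_to_grasp gives the robot as it stands.
- The arm moves only by the tool send_rows, never from a script. Its argument "targets" is a list of rows, each a list of 5 numbers: the opening, from 0 (shut) to 1 (fully open), then the shift along the world's x, y, z in m, then the turn about the world's z in rad. A call has 1 to 5 rows; each row shifts and turns the commanded pose from where the row before left it; what a row does not reach is not made up. A row lasts 1/10 s, in which the tool goes at most 50 mm and 8.59 degrees, less where a joint would pass 70% of its speed; a pose out of reach is approached as far as the arm can. A call is refused whole if a number of a shift passes 0.05 or a number of a turn 0.15, either way. A call with a gripper value outside its range is refused whole. The fingers move at their own pace and stop on an object; "grip_force" is the grip in N (left out, the last holds). Time passes only in rows, so rows that do not move let the fingers close. It gives the time, the measured TCP pose, the force, the opening and the grip force at its end, in the units of the state.
- observe(): the state, without advancing time (a new reading comes with each control period).
- read_camera(name): name is "scene" or "top" or "wrist"; returns (picture, depth): 400x640x3 uint8, red, green, blue; 400x640 float32, m along the optical axis (not along the pixel's ray), 0 where there is no reading.
- calibration(name): a dict with "intrinsics" (3x3 intrinsics, pixels), "k1" (the pictures are not rectified: a ray, as slopes to the right and down, at radius r is drawn at 1 + k1 r^2 times it, then the intrinsics apply), "world_to_cam" (4x4, takes a point from world to camera coordinates); the wrist camera has in their place "hand_eye" (4x4, takes a point from camera to tool coordinates, whose origin is the TCP and whose axes are the flange's). Camera axes: x right, y up, looking along -z (the intrinsics and any distortion apply to the point x, -y, -z); pixel columns grow to the right and rows downward; lengths in m; the calibration is good to about 2 mm. A picture is of the moment at which its call begins: read the wrist's pose just before it. calibration takes no time and is no camera call.
- hand_in(): hands the job in; it is judged then, once.
The state is a dict: "time": time; "qpos": joint angles; "qvel": joint speeds; "joint_efforts": joint torques, N m; "tool_pos": TCP position; "tool_rot": TCP orientation; "contact_force": force on the tool from outside, world axes, zero at the start; "torque": the same for the moment, N m; "opening": finger opening in m; "grip_force": force on a finger pad.
Only numpy, scipy, OpenCV 4.12 (cv2) and the standard library are available. Lean on these libraries where they do the work, as an engineer would, in place of code of your own. Each camera call takes 0.05 s, during which the arm holds its last target. There are 200 camera calls.

## Working session

There is one attempt and no reset: what is moved stays moved. The work goes in short steps, Python scripts to look and compute and a tool call to move; the robot and the scene stay as the last step left them, time stands still between calls to the robot, and variables do not carry over. Pictures are saved under pics/ and viewed, at most 10 in all, crops included, and the job is handed in when it is done.

Besides the shell and the picture viewer there is one more tool, called by a JSON object that holds its "api" and its "payload", one argument or row to a line. send_rows: Moves the arm, as the interface text tells. Its arguments: {"type":"object","properties":{"targets":{"type":"array","items":{"type":"array","items":{"type":"number"}}},"grip_force":{"type":"number"}},"required":["targets"]}

```bash
mkdir -p pics; cat > h.py <<'E'
import numpy as np, cv2
from cell import *
def pts(name,depth,pose=None):
    c=calibration(name);K=np.array(c["intrinsics"]);k1=c["k1"]
    v,u=np.mgrid[0:400,0:640].astype(float)
    xd=(u-K[0,2])/K[0,0];yd=(v-K[1,2])/K[1,1]
    x,y=xd.copy(),yd.copy()
    for _ in range(20):
        s=1+k1*(x*x+y*y);x,y=xd/s,yd/s
    P=np.stack([x*depth,-y*depth,-depth,np.ones_like(x)],-1)
    if name=="wrist":
        from scipy.spatial.transform import Rotation as R
        T=np.eye(4);T[:3,:3]=R.from_euler('xyz',pose[1]).as_matrix();T[:3,3]=pose[0]
        M=T@np.array(c["hand_eye"])
    else: M=np.linalg.inv(np.array(c["world_to_cam"]))
    W=(P@M.T)[...,:3];W[depth<=0]=np.nan
    return W
E
python3 - <<'E'
from h import *
o=observe();print(o, tcp_to_grasp)
for n in("top","scene"):
    p,d=read_camera(n);cv2.imwrite(f"pics/{n}.png",p[...,::-1]);np.savez(f"{n}0.npz",p=p,d=d,W=pts(n,d))
    print(n,np.array(calibration(n)["world_to_cam"]).round(3).tolist())
E
```

```text
{'time': 0.0, 'qpos': array([-1.40997875e+00,  3.42675485e-01,  1.52499437e+00,  6.15154103e-06,
        1.27539320e+00, -1.45982458e-01]), 'qvel': array([-3.98189604e-05,  1.05306099e-03, -1.09938138e-03, -1.51157855e-03,
       -1.64142302e-04, -2.34165980e-03]), 'joint_efforts': array([-1.05420484e-03, -4.31246889e+01, -2.44221032e+01,  7.18700350e-02,
        5.59714402e-02, -9.08554171e-05]), 'tool_pos': array([ 0.15851394, -0.50002398,  0.18697742]), 'tool_rot': array([-3.14013875e+00, -2.19710727e-04,  3.06798083e-01]), 'contact_force': array([0.12586946, 0.19582699, 0.40462861]), 'torque': array([ 0.03090361,  0.01813768, -0.00740227]), 'grip_force': 0.0, 'opening': 0.09173319377405449} 0.0188
top [[0.085, -0.996, -0.005, -0.086], [0.974, 0.082, 0.212, -0.554], [-0.211, -0.023, 0.977, -1.053], [0.0, 0.0, 0.0, 1.0]]
scene [[0.844, 0.536, 0.011, -0.445], [-0.468, 0.727, 0.502, 0.265], [0.261, -0.429, 0.865, -1.566], [0.0, 0.0, 0.0, 1.0]]
```

View pics/top.png

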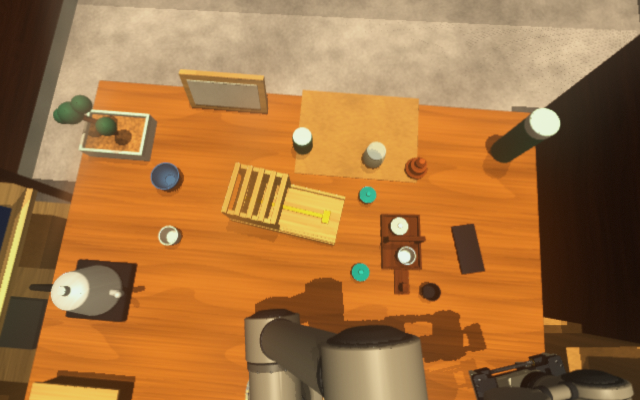

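View pics/scene.png

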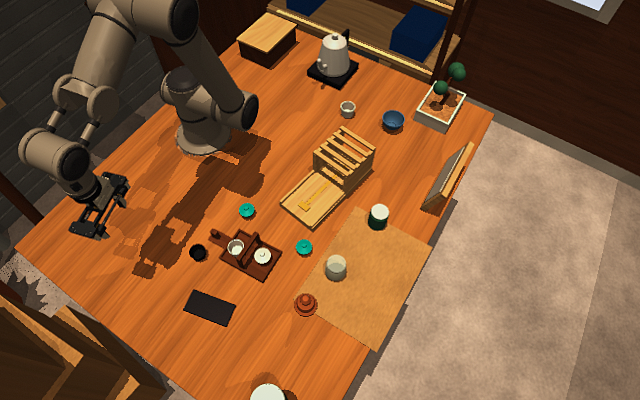

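The top view shows the tray at (402,245) with its nose up, the gaiwan at (399,226), the teacup at (406,256) and the tail grip at (402,287). The rack roof is at (257,197), the landing at (312,213) and the yellow catch at (327,216).

Things that could be mistaken for the cups: turquoise look-alikes at (368,195) and (360,272), a black cup at (430,291) and the spare cup at (169,236). I choose the two white cups standing on the dark tray.

```bash
python3 - <<'E'
from h import *
f=np.load("top0.npz");p,W=f["p"],f["W"]
c=p[150:310,220:450];cv2.imwrite("pics/crop.png",cv2.resize(c,None,fx=3.4,fy=3.4,interpolation=cv2.INTER_CUBIC)[...,::-1])
def q(u,v):return W[v,u].round(3)
for n,u,v in[("gai",399,226),("cup",406,256),("grip",402,287),("catch",327,216),("landing",312,213),("table",340,290)]:print(n,q(u,v))
hsv=cv2.cvtColor(p,cv2.COLOR_RGB2HSV)
X,Y,Z=W[...,0],W[...,1],W[...,2]
v,u=np.mgrid[0:400,0:640]
def rect(m,n):
    m=m&np.isfinite(Z); print(n,m.sum(), "z",np.median(Z[m]).round(4), "minAreaRect", cv2.minAreaRect((W[m][:,:2]*1000).astype(np.float32)))
box=(u>372)&(u<430)&(v>205)&(v<300)
rect(box&(Z>.076)&(Z<.1),"bridge")
rect(box&(Z>.035)&(Z<.06)&(v>275)&(u<412),"gripblk")
rect(box&(Z>.011)&(Z<.026)&(hsv[...,2]<110)&(v<272),"rim")
rb=(u>215)&(u<350)&(v>155)&(v<250)
rect(rb&(Z>.14)&(Z<.156),"roof")
rect(rb&(Z>.024)&(Z<.05)&(u>285),"landing+guides")
rect(rb&(hsv[...,0]>22)&(hsv[...,0]<32)&(hsv[...,1]>190)&(hsv[...,2]>150)&(Z<.05),"brass")
E
```

```text
gai [ 0.515 -0.3    0.049]
cup [ 0.43  -0.333  0.011]
grip [ 0.336 -0.316  0.048]
catch [ 0.531 -0.08   0.033]
landing [ 0.537 -0.033  0.029]
table [ 0.311 -0.138  0.   ]
bridge 196 z 0.0879 minAreaRect ((474.0223388671875, -313.1737365722656), (14.413116455078125, 105.27320861816406), 3.8147690296173096)
gripblk 52 z 0.0468 minAreaRect ((334.8066711425781, -323.123046875), (20.145858764648438, 16.5542049407959), 4.257917881011963)
rim 131 z 0.016 minAreaRect ((474.58758544921875, -312.1790466308594), (161.26683044433594, 116.43585968017578), 3.8062002658843994)
roof 1553 z 0.147 minAreaRect ((559.4658203125, 130.85897827148438), (158.63433837890625, 150.4128875732422), 81.28340148925781)
landing+guides 2695 z 0.0298 minAreaRect ((535.5641479492188, -27.327293395996094), (187.5205078125, 156.7979278564453), 81.69770050048828)
brass 210 z 0.031 minAreaRect ((533.7886962890625, 3.9744110107421875), (183.35121154785156, 36.958953857421875), 86.48878479003906)
```

View pics/crop.png

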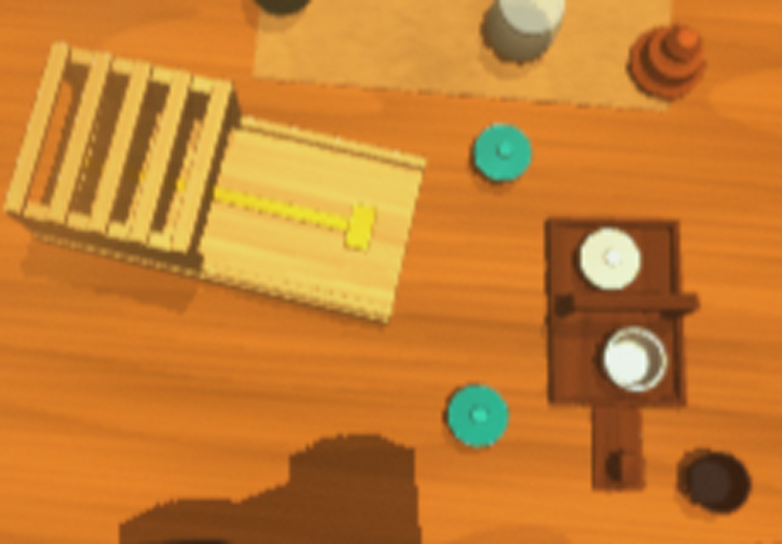

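The close crop confirms the choice: dark tray with the lidded gaiwan towards the nose and the open cup towards the tail. The sizes check out too (bridge 14×105 at z 0.088, rim 161×116, roof 159×150 at z 0.147).

- **Tray:** (0.474, -0.313), yaw 0.069.
- **Rack:** home about (0.5566, 0.1118), direction 1.421 rad, landing about (0.535, -0.032).

Next I move above the bridge.

{"api": "send_rows", "payload": {
  "targets": [
    [1,0.03,0.018,0,0.13],
    [1,0.032,0.019,0,0.135],
    [1,0.032,0.019,0,0.135],
    [1,0.032,0.019,0,0.135],
    [1,0.032,0.019,0,0.135]
  ],
  "grip_force": 40
}}

```text
time: 0.6
tool_pos: [0.3176, -0.4054, 0.1873]
tool_rot: [-3.141, -0.0, 0.982]
contact_force: [0.1, -1.2, 0.5]
opening: 0.0921
grip_force: 0.0
```

{"api": "send_rows", "payload": {
  "targets": [
    [1,0.032,0.019,0,0.135],
    [1,0.032,0.019,0,0.135],
    [1,0.032,0.019,0,0.135],
    [1,0.032,0.019,0,0.135],
    [1,0.03,0.018,0,0.123]
  ]
}}

```text
time: 1.1
tool_pos: [0.4758, -0.3113, 0.1872]
tool_rot: [-3.141, -0.001, 1.645]
contact_force: [-0.2, 0.1, -0.3]
opening: 0.0918
grip_force: 0.0
```

{"api": "send_rows", "payload": {
  "targets": [
    [1,0,0,0,0],
    [1,0,0,0,0]
  ]
}}

```text
time: 1.3
tool_pos: [0.4746, -0.3119, 0.187]
tool_rot: [-3.14, -0.001, 1.64]
contact_force: [-0.5, -0.6, -0.1]
opening: 0.0919
grip_force: 0.0
```

```bash
python3 - <<'E'
from h import *
o=observe();p,d=read_camera("wrist");cv2.imwrite("pics/w1.png",p[...,::-1])
W=pts("wrist",d,(o["tool_pos"],o["tool_rot"]));Z=W[...,2]
print(o["tool_pos"],o["tool_rot"])
def rect(m,n):print(n,m.sum(),Z[m].mean() if m.any() else 0,cv2.minAreaRect((W[m][:,:2]*1000).astype(np.float32)) if m.any() else 0)
near=(np.hypot(W[...,0]-.474,W[...,1]+.313)<.07)
rect(near&(Z>.075)&(Z<.1),"bridge")
rect((np.hypot(W[...,0]-.334,W[...,1]+.323)<.03)&(Z>.035)&(Z<.06),"grip")
E
```

```text
[ 0.47459228 -0.31192524  0.18701184] [-3.14045844e+00 -6.31538886e-04  1.64029507e+00]
bridge 1753 0.09029685353547609 ((473.9460144042969, -313.25518798828125), (13.732415199279785, 107.32563018798828), 3.7196760177612305)
grip 450 0.04737350053881767 ((334.6384582519531, -322.61737060546875), (24.27569580078125, 16.407686233520508), 3.6518402099609375)
```

View pics/w1.png

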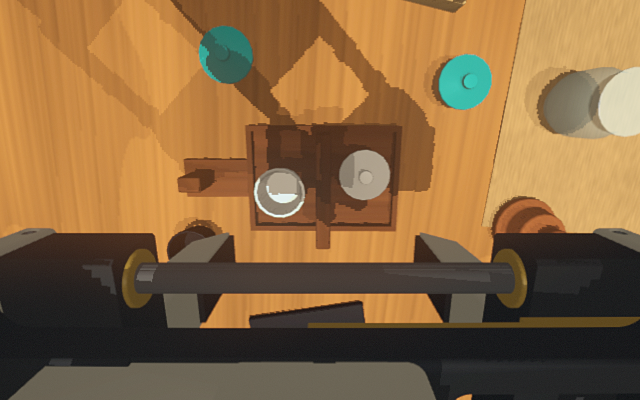

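The wrist view agrees with the top view: bridge at (322,185), gaiwan at (364,175), teacup at (280,192) and grip block at (190,182). Descending to grasp.

{"api": "send_rows", "payload": {
  "targets": [
    [1,-0.001,-0.001,-0.03,-0.004],
    [1,0,0,-0.035,0],
    [1,0,0,-0.03,0],
    [1,0,0,-0.018,0],
    [1,0,0,-0.009,0]
  ]
}}

```text
time: 1.85
tool_pos: [0.4716, -0.3137, 0.0638]
tool_rot: [-3.139, -0.002, 1.633]
contact_force: [0.3, 0.7, 0.2]
opening: 0.0919
grip_force: 0.0
```

{"api": "send_rows", "payload": {
  "targets": [
    [0.5,0,0,0,0],
    [0.35,0,0,0,0],
    [0.1,0,0,0,0],
    [0,0,0,0,0],
    [0,0,0,0,0]
  ]
}}

```text
time: 2.35
tool_pos: [0.4739, -0.3137, 0.0663]
tool_rot: [3.141, 0.001, 1.636]
contact_force: [-0.1, -0.5, -0.2]
opening: 0.0563
grip_force: 0.0
```

{"api": "send_rows", "payload": {
  "targets": [
    [0,0,0,0,0],
    [0,0,0,0,0],
    [0,0,0,0,0]
  ]
}}

```text
time: 2.65
tool_pos: [0.4736, -0.3135, 0.0657]
tool_rot: [3.141, -0.0, 1.636]
contact_force: [-1.1, -0.0, 0.2]
opening: 0.0319
grip_force: 0.0
```

{"api": "send_rows", "payload": {
  "targets": [
    [0,0,0,0,0],
    [0,0,0,0,0],
    [0,0,0,0,0],
    [0,0,0,0,0],
    [0,0,0,0,0]
  ]
}}

```text
time: 3.15
tool_pos: [0.4736, -0.3135, 0.0656]
tool_rot: [3.142, 0.0, 1.636]
contact_force: [0.7, 1.0, 0.6]
opening: 0.0002
grip_force: 0.0
```

{"api": "send_rows", "payload": {
  "targets": [
    [0,0,0,0.002,0],
    [0,0,0,0.005,0],
    [0,0,0,0.01,0],
    [0,0,0,0.01,0],
    [0,0,0,0.01,0]
  ]
}}

```text
time: 3.65
tool_pos: [0.4738, -0.3137, 0.104]
tool_rot: [3.141, 0.001, 1.636]
contact_force: [-0.3, 0.3, -0.3]
opening: 0.0007
grip_force: 0.0
```

The fingers shut on nothing, so I look before doing anything else.

```bash
python3 - <<'E'
from h import *
o=observe();p,d=read_camera("wrist")
p2,d2=read_camera("scene");p3,d3=read_camera("top")
W=pts("top",d3);Z=W[...,2]
m=(np.hypot(W[...,0]-.474,W[...,1]+.313)<.07)&(Z>.075)&(Z<.095);print(m.sum(),cv2.minAreaRect((W[m][:,:2]*1000).astype(np.float32)))
b=cv2.resize(p2[190:330,160:320],(640,560),interpolation=cv2.INTER_CUBIC)
cv2.imwrite("pics/m1.png",b[...,::-1])
np.savez("w2.npz",p=p,d=d)
cv2.imwrite("pics/w2.png",p[...,::-1])
E
```

```text
0 ((0.0, 0.0), (0.0, 0.0), 0.0)
```

View pics/m1.png

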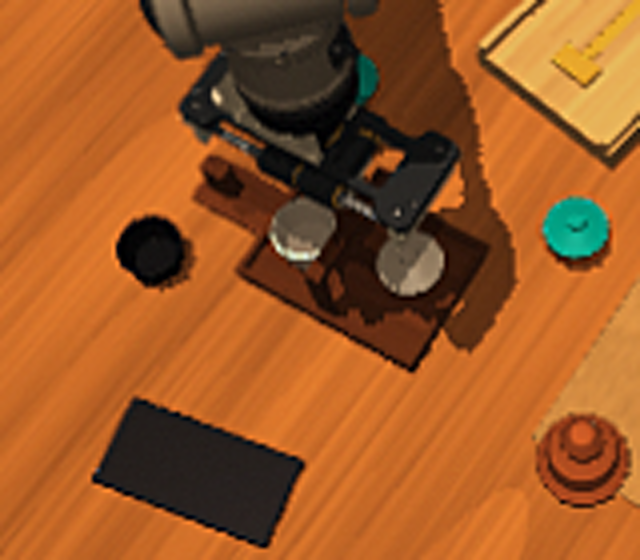

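View pics/w2.png

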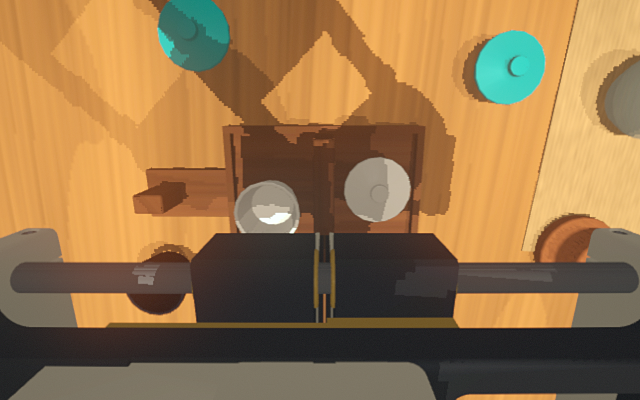

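The tray and both cups are undisturbed: bridge at (322,190), teacup at (267,210) and gaiwan at (378,190) in the wrist view. I check where the fingers really are against the reported TCP.

```bash
python3 - <<'E'
from h import *
from scipy.spatial.transform import Rotation as R
o=observe();print(o["tool_pos"],o["tool_rot"],o["opening"])
c=calibration("wrist");H=np.array(c["hand_eye"]);K=np.array(c["intrinsics"]);print(H.round(3).tolist(),c["k1"],K.round(1).tolist())
def proj(n,Pc):
    k=np.array(calibration(n)["intrinsics"]);x,y=Pc[0]/-Pc[2],-Pc[1]/-Pc[2];s=1+calibration(n)["k1"]*(x*x+y*y)
    return k[0,0]*x*s+k[0,2],k[1,1]*y*s+k[1,2]
for z in(0,-.019,-.047,-.066):print("tool z",z,proj("wrist",(np.linalg.inv(H)@[0,0,z,1])))
T=np.eye(4);T[:3,:3]=R.from_euler('xyz',o["tool_rot"]).as_matrix();T[:3,3]=o["tool_pos"]
for n in("scene","top"):
    print(n,proj(n,np.array(calibration(n)["world_to_cam"])@np.r_[o["tool_pos"],1]))
f=np.load("w2.npz");W=pts("wrist",f["d"],(o["tool_pos"],o["tool_rot"]))
Wt=(np.concatenate([W,np.ones((400,640,1))],-1)@np.linalg.inv(T).T)
for u,v in[(300,245),(345,245),(318,240),(332,240),(318,290),(325,290),(250,250),(322,150),(322,200),(322,225)]:print(u,v,"world",W[v,u].round(3),"tool",Wt[v,u,:3].round(3))
p,d=read_camera("scene");S=pts("scene",d)
g=(np.hypot(S[...,0]-.474,S[...,1]+.313)<.1)&(S[...,2]>.093)&(S[...,2]<.135)
v,u=np.where(g)
for i in range(0,len(u),max(1,len(u)//12)):print(u[i],v[i],S[v[i],u[i]].round(3),p[v[i],u[i]])
E
```

```text
[ 0.47408521 -0.3139531   0.10379641] [3.13988755e+00 1.64296106e-03 1.63580499e+00] 0.0003955790456339598
[[-0.001, 0.968, 0.252, 0.068], [1.0, 0.0, 0.0, 0.0], [0.0, 0.252, -0.968, -0.199], [0.0, 0.0, 0.0, 1.0]] -0.008820228034358696 [[330.9, 0.0, 324.0], [0.0, 330.9, 202.5], [0.0, 0.0, 1.0]]
tool z 0 (np.float64(323.9363150410452), np.float64(226.7354656586362))
tool z -0.019 (np.float64(323.9191405127609), np.float64(237.37761089461088))
tool z -0.047 (np.float64(323.88681626387046), np.float64(257.4089072822972))
tool z -0.066 (np.float64(323.8580403190968), np.float64(275.24316451849904))
scene (np.float64(246.42140080830956), np.float64(242.61066933013402))
top (np.float64(407.54496983355443), np.float64(237.7166559292905))
300 245 world [ 0.466 -0.278  0.224] tool [ 0.036 -0.006 -0.121]
345 245 world [ 0.477 -0.277  0.225] tool [ 0.036  0.005 -0.121]
318 240 world [ 0.471 -0.303  0.156] tool [ 0.011 -0.003 -0.053]
332 240 world [ 0.477 -0.303  0.155] tool [ 0.011  0.004 -0.052]
318 290 world [ 0.471 -0.287  0.23 ] tool [ 0.027 -0.001 -0.126]
325 290 world [ 0.473 -0.289  0.227] tool [ 0.025  0.    -0.123]
250 250 world [ 0.454 -0.278  0.228] tool [ 0.037 -0.018 -0.125]
322 150 world [ 0.47  -0.267  0.09 ] tool [ 0.047 -0.001  0.013]
322 200 world [ 0.472 -0.3    0.091] tool [ 0.014 -0.001  0.013]
322 225 world [ 0.473 -0.317  0.091] tool [-0.003 -0.001  0.013]
248 244 [ 0.478 -0.313  0.095] [30 14  7]
241 253 [ 0.477 -0.348  0.094] [38 13  1]
```

```bash
python3 - <<'E'
from h import *
from scipy.spatial.transform import Rotation as R
o=observe()
T=np.eye(4);T[:3,:3]=R.from_euler('xyz',o["tool_rot"]).as_matrix();T[:3,3]=o["tool_pos"]
f=np.load("w2.npz");d=f["d"];W=pts("wrist",d,(o["tool_pos"],o["tool_rot"]))
t=(np.concatenate([W,np.ones((400,640,1))],-1)@np.linalg.inv(T).T)
for u in(260,310,316,318,321,324,327,330,332,340):
    print(u,[(v,*(t[v,u,:3]*1000).round().tolist()) for v in(228,231,234,237,240,244,260,300)])
# scene camera: gripper points profile
p,d=read_camera("scene");S=pts("scene",d);s=(np.concatenate([S,np.ones((400,640,1))],-1)@np.linalg.inv(T).T)[...,:3]
for zl in range(-140,20,10):
    m=(s[...,2]*1000>zl)&(s[...,2]*1000<=zl+10)&(abs(s[...,0])<.06)&(abs(s[...,1])<.1)
    if m.sum():print(zl,m.sum(),(s[m].min(0)*1000).round(),(s[m].max(0)*1000).round(),np.median(p[m],0))
E
```

```text
260 [(228, -28.0, -56.0, 78.0), (231, -28.0, -55.0, 72.0), (234, 36.0, -18.0, -112.0), (237, 36.0, -17.0, -114.0), (240, 36.0, -17.0, -116.0), (244, 36.0, -16.0, -119.0), (260, 36.0, -15.0, -128.0), (300, 26.0, -15.0, -130.0)]
310 [(228, -33.0, -13.0, 94.0), (231, -36.0, -13.0, 94.0), (234, 36.0, -4.0, -113.0), (237, 36.0, -4.0, -115.0), (240, nan, nan, nan), (244, 37.0, -3.0, -121.0), (260, 36.0, -3.0, -129.0), (300, 27.0, -3.0, -131.0)]
316 [(228, -6.0, -5.0, 14.0), (231, -8.0, -5.0, 14.0), (234, 11.0, -4.0, -44.0), (237, 11.0, -4.0, -47.0), (240, 11.0, -4.0, -52.0), (244, 11.0, -4.0, -57.0), (260, 33.0, -2.0, -123.0), (300, 25.0, -2.0, -128.0)]
318 [(228, -6.0, -4.0, 14.0), (231, -8.0, -4.0, 14.0), (234, 11.0, -3.0, -43.0), (237, 11.0, -3.0, -48.0), (240, 11.0, -3.0, -53.0), (244, 11.0, -3.0, -57.0), (260, 33.0, -1.0, -123.0), (300, 24.0, -1.0, -126.0)]
321 [(228, -6.0, -2.0, 15.0), (231, -8.0, -2.0, 15.0), (234, -10.0, -2.0, 14.0), (237, 9.0, -1.0, -43.0), (240, 10.0, -1.0, -48.0), (244, 9.0, -1.0, -53.0), (260, 9.0, -1.0, -70.0), (300, 0.0, -1.0, -86.0)]
324 [(228, -5.0, 0.0, 13
[... 762 characters left out ...]
4.0, 2.0, -126.0)]
340 [(228, -34.0, 15.0, 95.0), (231, -36.0, 15.0, 94.0), (234, 36.0, 5.0, -113.0), (237, 36.0, 4.0, -115.0), (240, 36.0, 4.0, -116.0), (244, 36.0, 4.0, -120.0), (260, 36.0, 4.0, -130.0), (300, 26.0, 4.0, -130.0)]
-140 87 [ -40.  -91. -140.] [  33.   96. -130.] [23. 18. 16.]
-130 231 [ -40.  -89. -130.] [  35.   95. -120.] [18. 18. 16.]
-120 77 [ -40.  -82. -120.] [  22.   89. -110.] [52. 41. 27.]
-110 26 [ -40.  -84. -110.] [  25.   89. -100.] [91.5 76.  47. ]
-70 2 [ -8.  19. -70.] [ -5.  19. -63.] [60.  51.  39.5]
-60 1 [ -6.  20. -59.] [ -6.  20. -59.] [70. 61. 51.]
-50 1 [-13.  12. -50.] [-13.  12. -50.] [73. 61. 47.]
10 118 [-57.  -6.  10.] [50. 10. 20.] [33. 15.  8.]
```

The fingertips really end about 43 mm short of the reported TCP. Wrist depth puts the tips at tool z = -0.043, and both cameras put the body at -0.112, where -0.066 is expected. I apply this from now on: real tip height = reported z + 0.043. Bridge grasp is therefore at reported z 0.021.

{"api": "send_rows", "payload": {
  "targets": [
    [0.6,0,0,0,0],
    [0.6,0,0,0,0],
    [0.6,0,0,0,0],
    [0.6,0,0,0,0],
    [0.6,0,0,0,0]
  ]
}}

```text
time: 4.4
tool_pos: [0.4736, -0.3134, 0.1025]
tool_rot: [3.142, -0.0, 1.636]
contact_force: [-0.2, -0.1, -0.0]
opening: 0.0361
grip_force: 0.0
```

{"api": "send_rows", "payload": {
  "targets": [
    [0.6,0,0,-0.01,0],
    [0.6,0,0,-0.02,0],
    [0.6,0,0,-0.02,0],
    [0.6,0,0,-0.015,0],
    [0.6,0,0,-0.01,0]
  ]
}}

```text
time: 4.9
tool_pos: [0.4728, -0.3129, 0.0258]
tool_rot: [-3.14, -0.002, 1.636]
contact_force: [0.8, -0.2, 0.4]
opening: 0.0549
grip_force: 0.0
```

{"api": "send_rows", "payload": {
  "targets": [
    [0.6,0,0,-0.006,0],
    [0.6,0,0,0,0]
  ]
}}

```text
time: 5.1
tool_pos: [0.4733, -0.3132, 0.0209]
tool_rot: [-3.141, -0.001, 1.636]
contact_force: [0.2, 0.3, 1.1]
opening: 0.0551
grip_force: 0.0
```

{"api": "send_rows", "payload": {
  "targets": [
    [0.1,0,0,0,0],
    [0,0,0,0,0],
    [0,0,0,0,0],
    [0,0,0,0,0],
    [0,0,0,0,0]
  ]
}}

```text
time: 5.6
tool_pos: [0.4737, -0.3136, 0.0219]
tool_rot: [3.141, 0.0, 1.636]
contact_force: [-0.0, -0.5, 0.1]
opening: 0.0198
grip_force: 0.0
```

{"api": "send_rows", "payload": {
  "targets": [
    [0,0,0,0,0],
    [0,0,0,0,0],
    [0,0,0,0,0]
  ]
}}

```text
time: 5.9
tool_pos: [0.4736, -0.3135, 0.0218]
tool_rot: [3.141, 0.0, 1.636]
contact_force: [-0.3, 0.5, 2.2]
opening: 0.0136
grip_force: 40.0
```

The fingers hold the bridge at 13.6 mm with 40 N. Lifting gently.

{"api": "send_rows", "payload": {
  "targets": [
    [0,0,0,0.002,0],
    [0,0,0,0.004,0],
    [0,0,0,0.006,0],
    [0,0,0,0.008,0],
    [0,0,0,0.008,0]
  ]
}}

```text
time: 6.4
tool_pos: [0.4736, -0.3135, 0.0503]
tool_rot: [3.141, 0.0, 1.636]
contact_force: [0.4, 0.0, -5.3]
opening: 0.0138
grip_force: 40.0
```

{"api": "send_rows", "payload": {
  "targets": [
    [0,0,0,0.01,0],
    [0,0,0,0.012,0],
    [0,0,0,0.012,0],
    [0,0,0,0.012,0],
    [0,0,0,0.012,0]
  ]
}}

```text
time: 6.9
tool_pos: [0.4736, -0.3135, 0.1089]
tool_rot: [3.141, 0.0, 1.636]
contact_force: [-0.4, 0.1, -4.9]
opening: 0.0138
grip_force: 40.0
```

{"api": "send_rows", "payload": {
  "targets": [
    [0,0,0,0.01,0],
    [0,0,0,0.006,0],
    [0,0,0,0.003,0],
    [0,0,0,0,0]
  ]
}}

```text
time: 7.3
tool_pos: [0.4736, -0.3135, 0.1268]
tool_rot: [3.141, 0.0, 1.636]
contact_force: [-0.1, 0.3, -5.4]
opening: 0.0134
grip_force: 40.0
```

{"api": "send_rows", "payload": {
  "targets": [
    [0,0.0005,0.0025,0,0.012],
    [0,0.001,0.005,0,0.024],
    [0,0.0016,0.0075,0,0.036],
    [0,0.0022,0.01,0,0.048],
    [0,0.0022,0.01,0,0.048]
  ]
}}

```text
time: 7.8
tool_pos: [0.4811, -0.2775, 0.1264]
tool_rot: [-3.141, -0.001, 1.808]
contact_force: [-0.4, -0.0, -5.0]
opening: 0.0135
grip_force: 40.0
```

{"api": "send_rows", "payload": {
  "targets": [
    [0,0.0022,0.01,0,0.05],
    [0,0.0022,0.01,0,0.05],
    [0,0.0022,0.01,0,0.05],
    [0,0.0022,0.01,0,0.05],
    [0,0.0022,0.01,0,0.05]
  ]
}}

```text
time: 8.3
tool_pos: [0.4921, -0.2273, 0.1265]
tool_rot: [3.142, -0.001, 2.058]
contact_force: [-0.4, -0.1, -5.6]
opening: 0.0136
grip_force: 40.0
```

{"api": "send_rows", "payload": {
  "targets": [
    [0,0.0022,0.01,0,0.05],
    [0,0.0022,0.01,0,0.05],
    [0,0.0022,0.01,0,0.05],
    [0,0.0022,0.01,0,0.05],
    [0,0.0022,0.01,0,0.05]
  ]
}}

```text
time: 8.8
tool_pos: [0.503, -0.1773, 0.1265]
tool_rot: [3.141, -0.001, 2.308]
contact_force: [0.2, 0.0, -5.8]
opening: 0.0137
grip_force: 40.0
```

{"api": "send_rows", "payload": {
  "targets": [
    [0,0.0022,0.01,0,0.05],
    [0,0.0022,0.01,0,0.05],
    [0,0.0022,0.01,0,0.05],
    [0,0.0022,0.01,0,0.05],
    [0,0.0022,0.01,0,0.05]
  ]
}}

```text
time: 9.3
tool_pos: [0.5139, -0.1273, 0.1265]
tool_rot: [3.141, -0.001, 2.558]
contact_force: [0.5, -0.7, -6.0]
opening: 0.0137
grip_force: 40.0
```

{"api": "send_rows", "payload": {
  "targets": [
    [0,0.0022,0.01,0,0.05],
    [0,0.0022,0.01,0,0.05],
    [0,0.0022,0.01,0,0.05],
    [0,0.0022,0.01,0,0.05],
    [0,0.0022,0.01,0,0.05]
  ]
}}

```text
time: 9.8
tool_pos: [0.5249, -0.0773, 0.1265]
tool_rot: [3.141, -0.001, 2.808]
contact_force: [-0.8, 0.7, -6.3]
opening: 0.0136
grip_force: 40.0
```

{"api": "send_rows", "payload": {
  "targets": [
    [0,0.0022,0.01,0,0.05],
    [0,0.002,0.009,0,0.048],
    [0,0.0018,0.008,0,0.04],
    [0,0.0012,0.006,0,0.028],
    [0,0.0009,0.004,0,0.018]
  ]
}}

```text
time: 10.3
tool_pos: [0.5331, -0.0408, 0.1266]
tool_rot: [3.141, -0.0, 2.99]
contact_force: [-0.2, -0.3, -5.5]
opening: 0.0138
grip_force: 40.0
```

{"api": "send_rows", "payload": {
  "targets": [
    [0,0,0,0,0],
    [0,0,0,0,0]
  ]
}}

```text
time: 10.5
tool_pos: [0.5331, -0.0417, 0.1266]
tool_rot: [-3.141, -0.0, 2.988]
contact_force: [0.2, -0.5, -5.9]
opening: 0.0137
grip_force: 40.0
```

```bash
python3 - <<'E'
from h import *
o=observe();print(o["tool_pos"],o["tool_rot"])
p,d=read_camera("wrist");W=pts("wrist",d,(o["tool_pos"],o["tool_rot"]));np.savez("w3.npz",p=p,d=d,W=W)
p2,d2=read_camera("top")
cv2.imwrite("pics/w3.png",np.hstack([p[...,::-1][:,100:540],p2[150:310,220:400][:,:,::-1].repeat(2,0).repeat(2,1)[:400] if 0 else cv2.resize(p2[150:310,240:384],(360,400))[...,::-1]]))
Z=W[...,2]
def rect(m,n):
    print(n,m.sum(),cv2.minAreaRect((W[m][:,:2]*1000).astype(np.float32)) if m.sum()>3 else 0, np.median(Z[m]) if m.any() else 0)
rect((Z>.14)&(Z<.156)&(W[...,1]>.03),"roof")
rect((Z>.112)&(Z<.130)&(W[...,1]<.06),"trayrim")
rect((Z>.024)&(Z<.05),"board")
m=(Z>.14)&(Z<.156)&(W[...,1]>.03)
E
```

```text
[ 0.53313124 -0.04166321  0.12661439] [-3.14147194e+00 -4.50876420e-05  2.98753583e+00]
roof 16909 ((547.8889770507812, 95.0608139038086), (83.69647979736328, 139.17922973632812), 81.20320129394531) 0.1491948281533952
trayrim 25166 ((527.8262939453125, -78.15803527832031), (245.04830932617188, 120.2330551147461), 81.1520004272461) 0.11459352285067655
board 16727 ((495.3332214355469, -24.36572265625), (397.8783874511719, 281.769287109375), 87.93477630615234) 0.03215014332434318
```

View pics/w3.png

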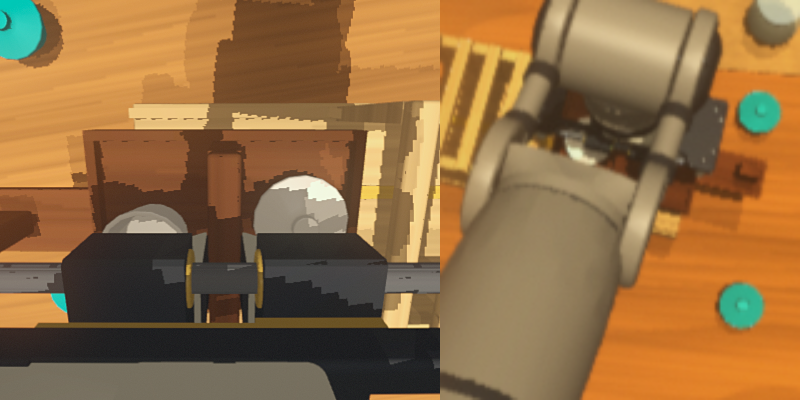

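In the wrist view the nose edge is at column 365 just before the roof, with bridge, gaiwan and teacup all upright. The far landing guide is at rows 105–128. I check lateral alignment against that guide in the same image.

```bash
python3 - <<'E'
from h import *
f=np.load("w3.npz");W=f["W"];Z=W[...,2]
for a in(81.2,81.4):
    d=np.array([np.cos(np.radians(a)),np.sin(np.radians(a))]);n=np.array([d[1],-d[0]])
    s=W[...,:2]@n*1000;x=W[...,:2]@d*1000
    print(a,"home s,x",np.array([.5566,.1118])@n*1000,np.array([.5566,.1118])@d*1000)
    m=(Z>.037)&(Z<.047)&(s>580)&(s<640)&(abs(x-30)<60)
    print(" guide top",m.sum(),np.percentile(s[m],[1,50,99]).round(1))
    m=(Z>.028)&(Z<.047)&(s>570)&(s<640)&(abs(x-30)<60);print(" outer",np.percentile(s[m],[1,99]).round(1))
    m=(Z>.117)&(Z<.13)&(s<620)&(s>560)&(abs(x-40)<70);print(" rim",np.percentile(s[m],[1,99]).round(1),x[(Z>.112)&(Z<.13)&(x<160)&(s>540)].max().round(1))
    m=(Z>.14)&(Z<.156)&(x>100);print(" roof x front, s",np.percentile(x[m],.5).round(1),np.percentile(s[m],[.5,99.5]).round(1))
E
```

```text
81.2 home s,x 532.9441006165958 195.63584952142023Traceback (most recent call last):
  File "<stdin>", line 8, in <module>
    return _quantile_unchecked(
        a, q, axis, out, overwrite_input, method, keepdims, weights)
    return _ureduce(a,
                    func=_quantile_ureduce_func,
    ...<5 lines>...
                    overwrite_input=overwrite_input,
                    method=method)
    r = func(a, **kwargs)
    result = _quantile(arr,
                       quantiles=q,
    ...<2 lines>...
                       out=out,
                       weights=wgt)
    slices_having_nans = np.isnan(arr[-1, ...])
                                  ~~~^^^^^^^^^
IndexError: index -1 is out of bounds for axis 0 with size 0
```

```bash
python3 - <<'E'
from h import *
f=np.load("w3.npz");W=f["W"];Z=W[...,2]
pc=lambda a,q:np.percentile(a,q).round(1) if len(a) else None
for a in(81.2,81.4):
    d=np.array([np.cos(np.radians(a)),np.sin(np.radians(a))]);n=np.array([d[1],-d[0]])
    s=W[...,:2]@n*1000;x=W[...,:2]@d*1000
    print(a,"home s,x",np.array([.5566,.1118])@n*1000,np.array([.5566,.1118])@d*1000)
    b=(s<500)&(s>430)&(x>-30)&(x<110)
    for lo,hi,l in((.038,.047,"guide top"),(.027,.047,"board+guide"),(.117,.13,"rim")):
        m=b&(Z>lo)&(Z<hi);print(l,m.sum(),pc(s[m],[1,50,99]))
    m=(Z>.112)&(Z<.13)&(x<160);print("tray nose x",x[m].max())
    m=(Z>.14)&(Z<.156)&(x>100);print("roof front x, s",pc(x[m],[.5]),pc(s[m],[.5,99.5]))
E
```

```text
81.2 home s,x 532.9441006165958 195.63584952142023
guide top 1692 [459.1 462.7 466.3]
board+guide 4269 [454.7 464.7 475.6]
rim 2570 [473.5 476.5 479.5]
tray nose x 137.629312526621
roof front x, s [101.3] [458.  589.9]
81.4 home s,x 533.6237502937569 193.77433556182388
guide top 1696 [459.  462.7 466.7]
board+guide 4273 [454.8 465.  475.9]
rim 2576 [473.5 476.6 479.8]
tray nose x 136.0014996312921
roof front x, s [101.2] [458.6 590.5]
```

Lateral alignment is within 1 mm (tray axis 533.5 against rack axis about 532.9) and the yaw matches. Go 7 mm forward, then lower by 75 mm, feeling for contact.

{"api": "send_rows", "payload": {
  "targets": [
    [0,0,0.003,-0.003,0.002],
    [0,0,0.004,-0.008,0],
    [0,0,0,-0.012,0],
    [0,0,0,-0.012,0],
    [0,0,0,-0.012,0]
  ]
}}

```text
time: 11.1
tool_pos: [0.5327, -0.0344, 0.0781]
tool_rot: [3.141, -0.001, 2.99]
contact_force: [0.1, -0.1, -5.8]
opening: 0.0139
grip_force: 40.0
```

{"api": "send_rows", "payload": {
  "targets": [
    [0,0,0,-0.01,0],
    [0,0,0,-0.006,0],
    [0,0,0,-0.003,0],
    [0,0,0,-0.002,0],
    [0,0,0,-0.001,0]
  ]
}}

```text
time: 11.6
tool_pos: [0.5335, -0.0346, 0.0578]
tool_rot: [3.141, 0.001, 2.99]
contact_force: [-0.4, 0.5, -6.0]
opening: 0.0137
grip_force: 40.0
```

{"api": "send_rows", "payload": {
  "targets": [
    [0,0,0,-0.0015,0],
    [0,0,0,-0.0015,0]
  ]
}}

```text
time: 11.8
tool_pos: [0.5335, -0.0346, 0.055]
tool_rot: [3.142, 0.001, 2.99]
contact_force: [-0.4, 0.2, -5.0]
opening: 0.0137
grip_force: 40.0
```

{"api": "send_rows", "payload": {
  "targets": [
    [0,0,0,-0.001,0],
    [0,0,0,-0.001,0],
    [0,0,0,-0.0005,0],
    [0,0,0,0,0]
  ]
}}

```text
time: 12.2
tool_pos: [0.5333, -0.0345, 0.0522]
tool_rot: [3.142, 0.0, 2.99]
contact_force: [0.9, 0.9, -4.5]
opening: 0.0131
grip_force: 40.0
```

{"api": "send_rows", "payload": {
  "targets": [
    [0,0,0,-0.0008,0],
    [0,0,0,0,0]
  ]
}}

```text
time: 12.4
tool_pos: [0.5334, -0.0345, 0.0518]
tool_rot: [3.141, 0.001, 2.99]
contact_force: [-0.2, 1.2, -0.2]
opening: 0.0139
grip_force: 40.0
```

{"api": "send_rows", "payload": {
  "targets": [
    [0,0,0,-0.0008,0],
    [0,0,0,0,0]
  ]
}}

```text
time: 12.6
tool_pos: [0.5335, -0.0345, 0.0518]
tool_rot: [3.142, 0.001, 2.99]
contact_force: [-3.4, 1.6, 6.8]
opening: 0.0138
grip_force: 40.0
```

Seated. Ease off and release.

{"api": "send_rows", "payload": {
  "targets": [
    [0,0,0,0.0008,0],
    [0.3,0,0,0,0],
    [0.5,0,0,0,0],
    [0.5,0,0,0,0],
    [0.5,0,0,0,0]
  ]
}}

```text
time: 13.1
tool_pos: [0.5332, -0.0346, 0.0513]
tool_rot: [3.142, 0.0, 2.99]
contact_force: [0.2, 0.4, 0.1]
opening: 0.0412
grip_force: 0.0
```

{"api": "send_rows", "payload": {
  "targets": [
    [0.5,0,0,0,0],
    [0.5,0,0,0,0],
    [0.5,0,0,0.01,0],
    [0.5,0,0,0.02,0],
    [0.5,0,0,0.03,0]
  ]
}}

```text
time: 13.6
tool_pos: [0.5322, -0.0343, 0.1114]
tool_rot: [3.141, -0.003, 2.99]
contact_force: [0.1, -0.6, -0.3]
opening: 0.046
grip_force: 0.0
```

{"api": "send_rows", "payload": {
  "targets": [
    [0.5,-0.003,-0.015,0.04,-0.14],
    [0.5,-0.003,-0.02,0.02,-0.14],
    [0.5,-0.003,-0.02,0,-0.14],
    [0.5,-0.002,-0.02,0,-0.14],
    [0.5,-0.002,-0.02,0,-0.14]
  ]
}}

```text
time: 14.1
tool_pos: [0.5201, -0.1303, 0.1725]
tool_rot: [3.141, 0.001, 2.284]
contact_force: [-0.1, -0.4, -0.6]
opening: 0.0457
grip_force: 0.0
```

{"api": "send_rows", "payload": {
  "targets": [
    [0.5,-0.002,-0.015,0,-0.14],
    [0.5,-0.002,-0.01,0,-0.14],
    [0.5,-0.002,-0.01,0,-0.14],
    [0.5,-0.001,-0.005,0,-0.14],
    [0.5,0,0,0,-0.14]
  ]
}}

```text
time: 14.6
tool_pos: [0.5131, -0.1703, 0.1721]
tool_rot: [3.141, 0.001, 1.583]
contact_force: [-0.0, 0.0, 0.4]
opening: 0.0459
grip_force: 0.0
```

{"api": "send_rows", "payload": {
  "targets": [
    [0.5,0,0,0,-0.14],
    [0.5,0,0,0,-0.03],
    [0.5,0,0,0,0]
  ]
}}

```text
time: 14.9
tool_pos: [0.5132, -0.1696, 0.1721]
tool_rot: [3.141, 0.0, 1.42]
contact_force: [-0.5, -0.1, 1.0]
opening: 0.0459
grip_force: 0.0
```

```bash
python3 - <<'E'
from h import *
o=observe();print(o["tool_pos"],o["tool_rot"],o["opening"])
p,d=read_camera("wrist");W=pts("wrist",d,(o["tool_pos"],o["tool_rot"]));np.savez("w4.npz",p=p,d=d,W=W)
cv2.imwrite("pics/w4.png",p[...,::-1])
Z=W[...,2]
def rect(m,n):
    print(n,m.sum(),cv2.minAreaRect((W[m][:,:2]*1000).astype(np.float32)) if m.sum()>3 else 0, np.median(Z[m]) if m.any() else 0)
rect((Z>.068)&(Z<.09)&(np.hypot(W[...,0]-.513,W[...,1]+.173)<.03),"grip")
rect((Z>.110)&(Z<.13)&(np.hypot(W[...,0]-.534,W[...,1]+.0345)<.07),"bridge")
E
```

```text
[ 0.51321265 -0.16956542  0.17208185] [3.14083385e+00 2.56277671e-04 1.41965204e+00] 0.045916587380072774
grip 473 ((513.239013671875, -172.60189819335938), (23.897884368896484, 15.45767593383789), 81.09322357177734) 0.07933073274568725
bridge 3901 ((533.6954345703125, -34.97080612182617), (14.175084114074707, 107.6015625), 81.39808654785156) 0.12042448651377008
```

View pics/w4.png

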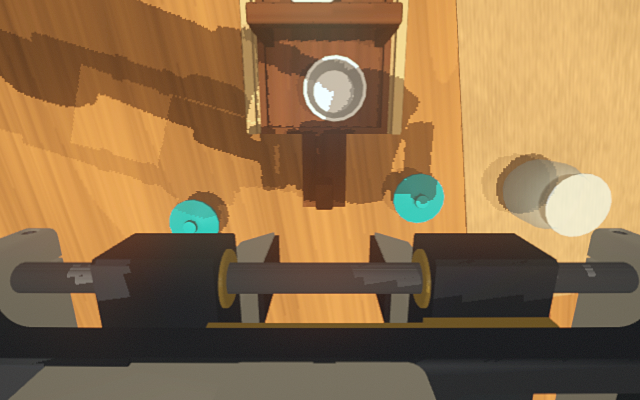

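The tray is seated between the guides with the teacup upright at (335,88), and the grip block (323,190) measures (0.5132, -0.1726). Descend to grasp at real tip height 0.049, i.e. reported z 0.006.

{"api": "send_rows", "payload": {
  "targets": [
    [0.5,0,-0.003,-0.02,0],
    [0.5,0,0,-0.04,0],
    [0.5,0,0,-0.04,0],
    [0.5,0,0,-0.03,0],
    [0.5,0,0,-0.02,0]
  ]
}}

```text
time: 15.45
tool_pos: [0.5121, -0.172, 0.0193]
tool_rot: [-3.139, -0.001, 1.421]
contact_force: [-0.7, -1.1, 0.2]
opening: 0.0463
grip_force: 0.0
```

{"api": "send_rows", "payload": {
  "targets": [
    [0.5,0,0,-0.01,0],
    [0.5,0,0,-0.006,0],
    [0.5,0,0,0,0]
  ],
  "grip_force": 30
}}

```text
time: 15.75
tool_pos: [0.5134, -0.1726, 0.0055]
tool_rot: [3.141, 0.0, 1.42]
contact_force: [-0.7, 0.5, -0.3]
opening: 0.0458
grip_force: 0.0
```

{"api": "send_rows", "payload": {
  "targets": [
    [0.2,0,0,0,0],
    [0.1,0,0,0,0],
    [0.1,0,0,0,0],
    [0,0,0,0,0],
    [0,0,0,0,0]
  ]
}}

```text
time: 16.25
tool_pos: [0.5133, -0.1726, 0.0058]
tool_rot: [3.141, 0.0, 1.42]
contact_force: [-0.4, 0.2, 3.5]
opening: 0.0156
grip_force: 30.0
```

{"api": "send_rows", "payload": {
  "targets": [
    [0,0,0,0,0],
    [0,0,0,0,0]
  ]
}}

```text
time: 16.45
tool_pos: [0.5133, -0.1726, 0.0057]
tool_rot: [3.141, 0.0, 1.42]
contact_force: [-0.5, 0.2, 5.6]
opening: 0.0157
grip_force: 30.0
```

Held at 15.7 mm. Ease up slightly and start sliding.

{"api": "send_rows", "payload": {
  "targets": [
    [0,0,0,0.0008,0],
    [0,0.0003,0.002,0,0],
    [0,0.0006,0.004,0,0],
    [0,0.0009,0.006,0,0],
    [0,0.0009,0.006,0,0]
  ]
}}

```text
time: 16.95
tool_pos: [0.5159, -0.154, 0.006]
tool_rot: [-3.141, -0.0, 1.42]
contact_force: [-0.1, -1.8, -2.2]
opening: 0.0154
grip_force: 30.0
```

{"api": "send_rows", "payload": {
  "targets": [
    [0,0.0009,0.006,0,0],
    [0,0.0009,0.006,0,0],
    [0,0.0009,0.006,0,0],
    [0,0.0009,0.006,0,0],
    [0,0.0009,0.006,0,0]
  ]
}}

```text
time: 17.45
tool_pos: [0.5204, -0.1239, 0.0061]
tool_rot: [-3.142, -0.0, 1.42]
contact_force: [0.3, -1.7, -3.0]
opening: 0.0159
grip_force: 30.0
```

{"api": "send_rows", "payload": {
  "targets": [
    [0,0.0009,0.006,0,0],
    [0,0.0009,0.006,0,0],
    [0,0.0009,0.006,0,0],
    [0,0.0009,0.006,0,0],
    [0,0.0009,0.006,0,0]
  ]
}}

```text
time: 17.95
tool_pos: [0.5249, -0.094, 0.0061]
tool_rot: [3.141, 0.0, 1.42]
contact_force: [-0.6, -2.5, -1.8]
opening: 0.0158
grip_force: 30.0
```

{"api": "send_rows", "payload": {
  "targets": [
    [0,0.0009,0.006,0,0],
    [0,0.0008,0.005,0,0],
    [0,0.0006,0.004,0,0],
    [0,0.0006,0.004,0,0],
    [0,0.0004,0.003,0,0]
  ]
}}

```text
time: 18.45
tool_pos: [0.5282, -0.0722, 0.0061]
tool_rot: [3.142, 0.0, 1.42]
contact_force: [-1.2, -2.4, -2.1]
opening: 0.0158
grip_force: 30.0
```

{"api": "send_rows", "payload": {
  "targets": [
    [0,0.0003,0.002,0,0],
    [0,0.0003,0.002,0,0],
    [0,0.0003,0.002,0,0],
    [0,0.0003,0.002,0,0]
  ]
}}

```text
time: 18.85
tool_pos: [0.5294, -0.0644, 0.0061]
tool_rot: [3.141, 0.0, 1.42]
contact_force: [-0.9, -1.0, -2.9]
opening: 0.0152
grip_force: 30.0
```

{"api": "send_rows", "payload": {
  "targets": [
    [0,0.0003,0.002,0,0],
    [0,0.0003,0.002,0,0],
    [0,0.0003,0.002,0,0]
  ]
}}

```text
time: 19.15
tool_pos: [0.5303, -0.0583, 0.0061]
tool_rot: [3.141, 0.0, 1.42]
contact_force: [-1.1, -2.0, -1.5]
opening: 0.016
grip_force: 30.0
```

{"api": "send_rows", "payload": {
  "targets": [
    [0,0.0003,0.002,0,0],
    [0,0.0003,0.002,0,0]
  ]
}}

```text
time: 19.35
tool_pos: [0.5309, -0.0543, 0.0061]
tool_rot: [3.142, 0.0, 1.42]
contact_force: [-0.1, -1.1, -1.5]
opening: 0.0159
grip_force: 30.0
```

{"api": "send_rows", "payload": {
  "targets": [
    [0,0.0003,0.0015,0,0],
    [0,0.0002,0.0015,0,0]
  ]
}}

```text
time: 19.55
tool_pos: [0.5314, -0.0514, 0.0061]
tool_rot: [3.141, 0.0, 1.42]
contact_force: [-0.7, -1.4, -2.8]
opening: 0.0156
grip_force: 30.0
```

{"api": "send_rows", "payload": {
  "targets": [
    [0,0.0003,0.0015,0,0],
    [0,0.0002,0.0015,0,0]
  ]
}}

```text
time: 19.75
tool_pos: [0.5319, -0.0484, 0.0061]
tool_rot: [3.141, 0.0, 1.42]
contact_force: [-0.1, -2.3, -1.9]
opening: 0.0159
grip_force: 30.0
```

{"api": "send_rows", "payload": {
  "targets": [
    [0,0.0003,0.0015,0,0],
    [0,0.0002,0.0015,0,0]
  ]
}}

```text
time: 19.95
tool_pos: [0.5324, -0.0454, 0.0061]
tool_rot: [3.141, 0.0, 1.42]
contact_force: [-0.1, -1.2, -1.9]
opening: 0.0162
grip_force: 30.0
```

{"api": "send_rows", "payload": {
  "targets": [
    [0,0.0003,0.0015,0,0],
    [0,0.0002,0.0015,0,0]
  ]
}}

```text
time: 20.15
tool_pos: [0.5328, -0.0422, 0.006]
tool_rot: [-3.141, -0.0, 1.42]
contact_force: [0.2, -1.8, -2.7]
opening: 0.0158
grip_force: 30.0
```

{"api": "send_rows", "payload": {
  "targets": [
    [0,0.0003,0.0015,0,0]
  ]
}}

```text
time: 20.25
tool_pos: [0.5331, -0.0408, 0.006]
tool_rot: [-3.141, -0.0, 1.42]
contact_force: [0.0, -0.9, -2.0]
opening: 0.0161
grip_force: 30.0
```

{"api": "send_rows", "payload": {
  "targets": [
    [0,0.0002,0.0015,0,0]
  ]
}}

```text
time: 20.35
tool_pos: [0.5333, -0.0393, 0.006]
tool_rot: [-3.141, -0.0, 1.42]
contact_force: [0.4, -0.0, -2.6]
opening: 0.0154
grip_force: 30.0
```

{"api": "send_rows", "payload": {
  "targets": [
    [0,0.0002,0.0012,0,0],
    [0,0.0002,0.0012,0,0]
  ]
}}

```text
time: 20.55
tool_pos: [0.5333, -0.0387, 0.0062]
tool_rot: [-3.141, 0.003, 1.421]
contact_force: [-5.2, -13.8, -0.4]
opening: 0.0156
grip_force: 30.0
```

{"api": "send_rows", "payload": {
  "targets": [
    [0,0.0002,0.0012,0,0],
    [0,0.0002,0.0012,0,0]
  ]
}}

```text
time: 20.75
tool_pos: [0.5333, -0.0387, 0.0064]
tool_rot: [-3.141, 0.006, 1.421]
contact_force: [-8.4, -25.5, 1.8]
opening: 0.0157
grip_force: 30.0
```

{"api": "send_rows", "payload": {
  "targets": [
    [0,0.0002,0.0012,0,0]
  ]
}}

```text
time: 20.85
tool_pos: [0.5332, -0.0387, 0.0065]
tool_rot: [-3.14, 0.007, 1.421]
contact_force: [-9.7, -30.9, 2.1]
opening: 0.0157
grip_force: 30.0
```

{"api": "send_rows", "payload": {
  "targets": [
    [0,0.0002,0.0012,0,0]
  ]
}}

```text
time: 20.95
tool_pos: [0.5332, -0.0384, 0.0065]
tool_rot: [-3.14, 0.009, 1.421]
contact_force: [-10.2, -36.4, 2.6]
opening: 0.0157
grip_force: 30.0
```

The tray met a firm stop at 135 mm of travel. I relieve the pushing at once, then look at the catch.

{"api": "send_rows", "payload": {
  "targets": [
    [0,-0.0004,-0.0025,0,0],
    [0,-0.0004,-0.0022,0,0],
    [0,-0.0002,-0.0013,0,0],
    [0,0,0,0,0]
  ]
}}

```text
time: 21.35
tool_pos: [0.5334, -0.0382, 0.006]
tool_rot: [-3.141, 0.0, 1.42]
contact_force: [-2.1, -2.7, -4.4]
opening: 0.0157
grip_force: 30.0
```

```bash
python3 - <<'E'
from h import *
p,d=read_camera("scene");W=pts("scene",d)
cv2.imwrite("pics/s5.png",cv2.resize(p[110:240,230:400],(785,600),interpolation=cv2.INTER_CUBIC)[...,::-1])
E
```

```text
(no output)
```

View pics/s5.png

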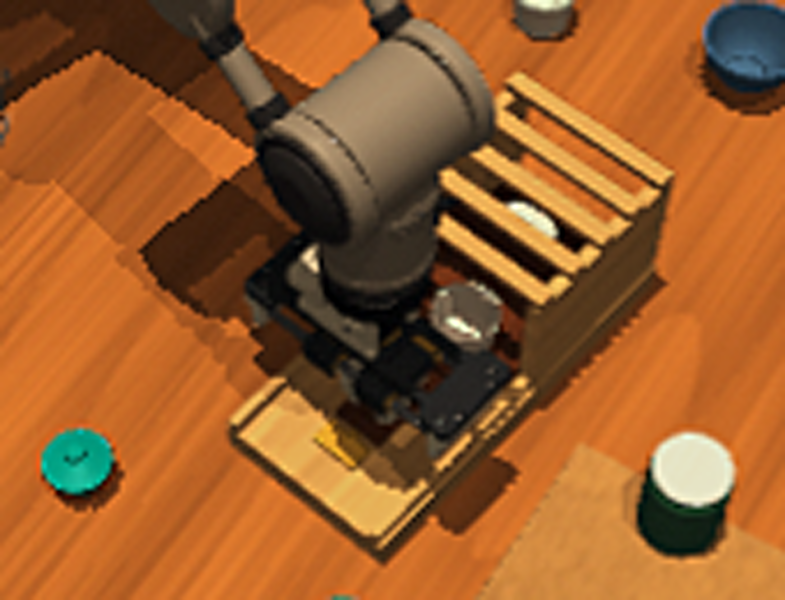

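Both cups stand on the tray (teacup at (467,312), gaiwan under the roof at (530,215)), and the catch shows at (340,445) behind the tail. I release, rise, and measure the catch height.

{"api": "send_rows", "payload": {
  "targets": [
    [0.2,0,0,0,0],
    [0.4,0,0,0,0],
    [0.5,0,0,0,0],
    [0.5,0,0,0,0],
    [0.5,0,0,0,0]
  ]
}}

```text
time: 21.9
tool_pos: [0.5338, -0.0382, 0.0063]
tool_rot: [3.141, -0.0, 1.42]
contact_force: [-0.1, -0.6, -0.6]
opening: 0.0444
grip_force: 0.0
```

{"api": "send_rows", "payload": {
  "targets": [
    [0.5,0,0,0.01,0],
    [0.5,0,0,0.03,0],
    [0.5,0,0,0.03,0],
    [0.5,0,0,0.04,0],
    [0.5,0,0,0.04,0]
  ]
}}

```text
time: 22.4
tool_pos: [0.5332, -0.0382, 0.1583]
tool_rot: [3.141, -0.0, 1.42]
contact_force: [0.1, 0.6, -0.4]
opening: 0.0457
grip_force: 0.0
```

{"api": "send_rows", "payload": {
  "targets": [
    [0.5,-0.01,-0.03,0.01,0],
    [0.5,-0.01,-0.04,0,0],
    [0.5,-0.01,-0.03,0,0],
    [0.5,0,0,0,0],
    [0.5,0,0,0,0]
  ]
}}

```text
time: 22.9
tool_pos: [0.5035, -0.1386, 0.1667]
tool_rot: [3.141, -0.0, 1.418]
contact_force: [0.8, -0.2, -0.5]
opening: 0.0459
grip_force: 0.0
```

```bash
python3 - <<'E'
from h import *
o=observe();print(o["tool_pos"],o["contact_force"])
p,d=read_camera("wrist");W=pts("wrist",d,(o["tool_pos"],o["tool_rot"]));np.savez("w6.npz",p=p,W=W)
cv2.imwrite("pics/w6.png",cv2.resize(p[:240,200:460],(650,600),interpolation=cv2.INTER_CUBIC)[...,::-1])
D=np.array([np.cos(1.42),np.sin(1.42)]);n=np.array([D[1],-D[0]]);h=np.array([.5566,.1118])
x=(W[...,:2]-h)@D*1000;s=(W[...,:2]-h)@n*1000;Z=W[...,2]*1000
for a in range(-236,-136,4):
    m=(abs(x-a)<2)&(abs(s)<9)
    k=(abs(x-a)<2)&(abs(abs(s)-40)<8)
    print(a,m.sum(),"mid z",np.median(Z[m]).round(1) if m.any() else None,p[m].mean(0).round() if m.any() else None,"board z",np.median(Z[k]).round(1) if k.any() else None)
E
```

```text
[ 0.50348589 -0.13855024  0.16674972] [ 0.82143948 -0.17421051 -0.4740446 ]
-236 555 mid z 315.7 [57. 51. 41.] board z 315.3
-232 3648 mid z 312.2 [55. 50. 45.] board z 314.7
-228 4494 mid z 314.7 [82. 76. 67.] board z 307.0
-224 880 mid z 288.5 [84. 71. 62.] board z 295.9
-220 72 mid z 31.5 [132. 102.  62.] board z 291.3
-216 72 mid z 31.7 [132. 102.  62.] board z 31.6
-212 71 mid z 31.6 [132. 102.  63.] board z 31.6
-208 70 mid z 31.5 [133. 103.  63.] board z 31.5
-204 73 mid z 31.7 [133. 103.  63.] board z 31.5
-200 76 mid z 34.3 [142. 110.  58.] board z 31.5
-196 95 mid z 37.6 [182. 145.  61.] board z 31.5
-192 75 mid z 37.6 [184. 146.  62.] board z 31.6
-188 75 mid z 37.7 [185. 148.  63.] board z 31.7
-184 95 mid z 37.7 [185. 147.  64.] board z 31.8
-180 76 mid z 37.4 [180. 143.  61.] board z 31.7
-176 76 mid z 32.0 [179. 142.  69.] board z 31.6
-172 98 mid z 38.8 [136.  97.  52.] board z 31.5
-168 80 mid z 39.5 [120.  78.  45.] board z 31.6
-164 173 mid z 67.9 [108.  71.  40.] board z 31.6
-160 100 mid z 79.4 [115.  75.  43.] board z 31.5
-156 99 mid z 79.4 [115.  75.  43.] board z 31.5
-152 112 mid z 79.4 [120.  77.  44.] board z 31.7
-148 105 mid z 79.3 [146.  93.  53.] board z 31.6
-144 100 mid z 79.3 [161. 102.  58.] board z 31.7
-140 37 mid z 78.7 [143.  90.  51.] board z 31.5
```

View pics/w6.png

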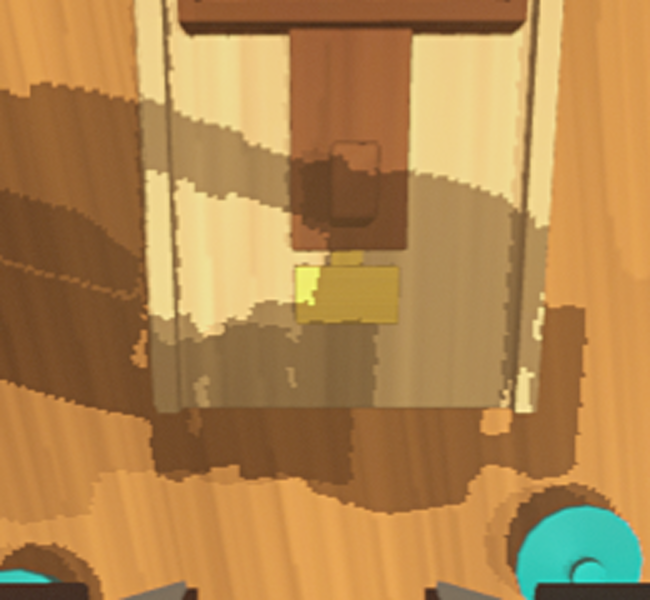

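The catch is up: it stands 6 mm above the board (37.6 against 31.6) and clear behind the tail. The tray is at the stop and both cups are standing.

```bash
python3 -c "
from cell import *
print(hand_in())"
```

```text
the job is handed in; nothing more can be done
None
```

The tray is home against the end stop with the brass catch up behind its tail and both cups standing; the push on the stop reached about 38 N before I backed off (firmer than intended), and the job was handed in at about 23 s.

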